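Hang up the ear defenders and present the spray bottle

ROBOT

A 6-joint arm with a two-finger parallel gripper is mounted at the origin on the work surface. World frame = base frame: x ahead of the robot, y to its left, z up, the work surface at z = 0. Lengths are in m, angles in rad, forces in N, time in s.
With the tool pointing down it reaches from about 0.3 to 0.775 m from the base axis. Payload 14.6 kg.
Tool frame: the origin (TCP) lies at the centre of the arm's flange, where the gripper is bolted on; the fingertips stand 199 mm ahead of it and the grasp point (between the pads) lies 180 mm ahead of it; z points along the fingers, y is the line along which they close (so a half turn about z gives the same grasp; the last joint's range is limited). The gripper opens to 94 mm and grips with 3 to 60 N. Pads are 16 mm wide; open, the fingers measure 119 mm over their backs; the gripper's body (75 mm by 177 mm) begins 78 mm behind the grasp point.
Start: joints at [-1.189, 0.3, 1.521, -0, 1.321, -0.067], TCP at [0.239, -0.496, 0.405] pointing down, gripper open.
Joint ranges: [-3.03, 3.03], [-0.79, 2.21], [0.23, 2.52], [-1.04, 4.18], [0, 3.07], [-2.55, 2.55]. Speed limits (rad/s): [2.22, 2.22, 2.57, 3.14, 3.14, 3.14].

INTERFACE

Orientations are given as a rotation vector (axis times angle).
In Python, from cell import bot gives the robot as it stands.
- The arm moves only by the tool play_rows, never from a script. Its argument "motion" is a list of rows, each a list of 3 entries, a list of its own where there are three numbers: the finger opening in mm, from 0 to 94, then the shift along the tool's x, y, z in mm, then the turn about the tool's z in rad. In form: [[claw, [dx, dy, dz], spin], ...]. A call has 1 to 5 rows; each row shifts and turns the commanded pose from where the row before left it, along the tool's axes as they then stand; what a row does not reach is not made up. A row lasts 1/12 s, in which the tool goes at most 41.7 mm and 7.16 degrees, less where a joint would pass 70% of its speed; a pose out of reach is approached as far as the arm can. A call with a gripper value outside its range is refused whole. The fingers move at their own pace and stop on an object; "squeeze" is the grip in N (left out, the last holds). Time passes only in rows, so rows that do not move let the fingers close. It gives the time, the measured TCP pose, the force, the opening and the grip force at its end, in the units of the state.
- bot.observe(): the state, without advancing time (a new reading comes with each control period).
- bot.snapshot(name): name is "scene" or "top" or "wrist"; returns a dict with "image" (384x512x3 uint8, blue, green, red), "z_map" (384x512 float32, m along the optical axis (not along the pixel's ray), 0 where there is no reading), "vfov" (degrees; the focal length in pixels is half the picture's height over the tangent of half this angle, whatever the lens; pixels are square), "cx", "cy" (the principal point, pixels), "k1" (the pictures are not rectified: a ray, as slopes to the right and down, at radius r is drawn at 1 + k1 r^2 times it, then the intrinsics apply), "T" (4x4, takes a point from camera to world coordinates); the wrist camera has in their place "tool_from_camera" (4x4, takes a point from camera to tool coordinates, whose origin is the TCP and whose axes are the flange's). Camera axes: x right, y down, z forward; pixel columns grow to the right and rows downward; lengths in m; the calibration is good to about 2 mm. A picture is of the moment at which its call begins: read the wrist's pose just before it.
- bot.close_job(): hands the job in; it is judged then, once.
Trained networks look in a picture, given as the dict that the camera call returned (one of the last four; its "shot" number tells which), for a name from the list of things; names that differ only in an ending like _2 or _b are one class to them, and where a whole thing is asked for, a point or a joint stands for the part that bears it (a point fixed in the world has none). Each returns a list of dicts, best first, with "confidence" (0 to 1); they miss things now and then, are a little off and sometimes report something else, mostly with a low value. They report only what shows in the picture. A call takes as long as a camera call.
- bot.look_for(picture, query): "at" ([column, row] in pixels, amid what is visible of it).
- bot.masks_of(picture, query): "region" (384x512 bool, what is visible of it) and "at" ([column, row] in pixels, amid what is visible of it).
- bot.spot_point(picture, query): "at" ([column, row] in pixels: a listed point, or the origin of a listed thing).
The state is a dict: "clock": time; "qpos": joint angles; "qd": joint speeds; "effort": joint torques, N m; "ee_pos": TCP position; "eef_rot": TCP orientation; "contact_force": force on the tool from outside, world axes, zero at the start; "ft_torque": the same for the moment, N m; "opening": finger opening in m; "grasp_force": force on a finger pad.
Only numpy, scipy, OpenCV 4.12 (cv2) and the standard library are available. Lean on these libraries where they do the work, as an engineer would, in place of code of your own. Each camera call takes 0.05 s, during which the arm holds its last target. There are 200 camera calls.

TASK

Clear the front of the bottle carousel: pick up the ear defenders standing there and hang them over the bench rail by their headband, one cup on each side of the bar, and let go of them. Then take the carousel by the steel grip bar on top and turn it until the trigger spray bottle stands at the front, in line with the pointed black tongue on its foot; finish while still gripping the bar and holding the carousel still there for a colleague, without letting go. Leave everything else on the bench where it is.

Things in the scene. Friction and masses are not known exactly. Their poses are not given: they have to be found in the camera images.
- muffs: Ear defenders (loose, 0.26 kg) standing upright on two grey cups, headband arching up. Origin midway between the cups' undersides, z up, x from cup to cup (172 mm over all; cups 60 mm wide along y, 74 mm high; clear gap between the ear pads 94 mm). They straddle the rail's bar when their y axis lies along it.
- crown (a point): Centre of the underside of the black rubber block at the top of the ear defenders' band, 123 mm above their origin: this rests on the bar. The block is 44 (x) x 26 (y) x 22 mm high, its top 145 mm above the origin; grip it across the 26 mm with the fingertips not below its underside.
- rail: Fixed bench rail: a horizontal round steel bar, 12 mm thick and 240 mm long, along the rail's own y axis on two end posts. Origin on the table below its middle. Position and yaw vary.
- rail_mid (a point): Middle of the axis of the rail's bar, 175 mm above the table; y along the bar.
- carousel_base: Fixed grey round foot of the carousel, 170 mm across; origin on the table on the turning axis. Its -x axis is the front, marked by a flat black tongue (30 mm wide, 6 mm thick) with a pointed end that reaches 143 mm from the axis. Position and yaw vary.
- carousel (a joint): Turn of the tray about the upright axis (rad): 0 when the spray bottle is exactly at the front tongue, growing anticlockwise seen from above. It turns either way without stops (in use), with a slight friction (about 0.06 N m), and stays where it is left.
- sprayer (a point): Head of the trigger spray bottle, 144 mm above the table, 70 mm from the axis (top 153 mm above the table). It is the only one of the five amber bottles and jars with a trigger and nozzle, nozzle pointing outwards. All five sit fast in the white tray (210 mm across); the other four are lower than 140 mm.
- turn_bar (a point): Middle of the steel grip bar, fixed on the tray's centre post: 66 mm (its x) x 14 mm thick (its y) x 42 mm high. This point lies on the turning axis, 174 mm above the table; the bar's underside is at 153 mm, its top at 195 mm; z up. Its x axis points away from the spray bottle. Grip it from above across the 14 mm.
- tape_roll: Bystander, to be left alone: cardboard tape core lying flat, 60 mm across, 24 mm high.
- tin: Bystander, to be left alone: closed tin, 66 mm across, 85 mm high.
- carton: Bystander, to be left alone: closed cardboard carton 110 x 150 x 75 mm.
- mug: Bystander, to be left alone: white mug, 80 mm across, 92 mm high.
- lint_brush: Bystander, to be left alone: brush with wooden handle, lying flat.

How it is judged:
On the way, in this order (a step that is already met when the one before it is completed fails the run):
1. the ear defenders hang over the rail by the headband, let go (x of crown in the frame of rail_mid between -0.035 and 0.035 m and y of crown in the frame of rail_mid between -0.11 and 0.11 m and z of crown in the frame of rail_mid between -0.005 and 0.03 m and angle between muffs's own z axis and vertical below 0.5 rad and height (world z) of muffs above 0.02 m and contact force between muffs and rail above 0.5 N and contact force between muffs and the arm below 0.1 N and contact force between muffs and the fingers below 0.1 N), for 0.3 s.
2. the spray bottle is at the front and the grip bar is held still (x of sprayer in the frame of carousel_base below -0.05 m and y of sprayer in the frame of carousel_base between -0.015 and 0.015 m and contact force between the fingers and carousel_base above 1.5 N and distance between the grasp point and turn_bar below 0.045 m and velocity of joint carousel between -0.08 and 0.08 rad/s), for 0.3 s.
At the end, for the whole second after the job is handed in: Ear defenders hang on the rail only: block underside resting on the bar, within 35 mm across it, under 0.5 rad tilt, cups off the table, robot not touching. Sprayer head within 15 mm of the tongue's line; carousel still (under 0.08 rad/s); fingers grip the bar with over 1.5 N (all of step 1 and all of step 2); the arm keeps its last pose, push and grip.
It fails at once if another loose thing on the bench is moved by more than 30 mm (distance of any of tape_roll, tin, carton, mug, lint_brush from where it was at the start of the episode above 0.03 m).
It also fails if it takes over 72 s, if anything falls off the work surface, if the arm or the gripper's body presses on something with over 40 N, if the wrist force passes 120 N, or if a joint passes its speed limit or range.

## Working session

There is one attempt and no reset: what is moved stays moved. The work goes in short steps, Python scripts to look and compute and a tool call to move; the robot and the scene stay as the last step left them, time stands still between calls to the robot, and variables do not carry over. Pictures are saved under pics/ and viewed, at most 10 in all, crops included, and the job is handed in when it is done.

Besides the shell and the picture viewer there is one more tool, called after "Request:" as name(argument=value, ...) on one line, values as JSON. play_rows: Moves the arm, as the interface text tells. Its arguments: {"type":"object","properties":{"motion":{"type":"array"},"squeeze":{"type":"number"}},"required":["motion"]}

```bash
mkdir -p pics
cat > h.py <<'E'
import numpy as np, cv2
from scipy.spatial.transform import Rotation as R
from cell import bot
def TW(p,s=None):
    if 'T' in p: return np.array(p['T'])
    s=s or bot.observe(); M=np.eye(4); M[:3,:3]=R.from_rotvec(s['eef_rot']).as_matrix(); M[:3,3]=s['ee_pos']
    return M@np.array(p['tool_from_camera'])
def rays(p,uv):
    f=192/np.tan(np.radians(p['vfov'])/2); K=np.array([[f,0,p['cx']],[0,f,p['cy']],[0,0,1.]])
    return cv2.undistortPoints(np.array(uv,float).reshape(-1,1,2),K,np.array([p['k1'],0,0,0.]))[:,0]
def pts(p,uv,T):
    uv=np.array(uv,float).reshape(-1,2); r=rays(p,uv); i=np.clip(np.round(uv).astype(int),0,[511,383])
    z=p['z_map'][i[:,1],i[:,0]]; c=np.c_[r*z[:,None],z]
    return (c@T[:3,:3].T+T[:3,3])[z>0]
def atz(p,uv,T,h):
    r=rays(p,uv); d=np.c_[r,np.ones(len(r))]@T[:3,:3].T
    return T[:3,3]+d*((h-T[2,3])/d[:,2])[:,None]
E
python3 - <<'E'
from h import *
s=bot.observe(); print(s['clock'],s['ee_pos'],s['eef_rot'])
for n in ['top','scene']:
    p=bot.snapshot(n); T=TW(p); cv2.imwrite(f'pics/{n}0.png',p['image']); print(n,T[:3,3].round(2))
    for q,h in [('muffs',0),('crown',.123),('rail',0),('rail_mid',.175),('carousel_base',0),('sprayer',.144),('turn_bar',.174)]:
        r=bot.spot_point(p,q)[:2]
        for a in r: print(q,np.round(a['at']),round(a['confidence'],2),atz(p,[a['at']],T,h)[0].round(3))
    for q in ['muffs','rail','turn_bar','tin','mug','carton']:
        for m in bot.masks_of(p,q)[:1]:
            v,u=np.nonzero(m['region']); w=pts(p,np.c_[u,v],T); 
            print(q,round(m['confidence'],2),len(u),np.median(w,0).round(3),np.percentile(w,[2,98],axis=0).round(3).tolist())
E
```

```text
0.0 [ 0.23861669 -0.49550725  0.40407877] [-3.06172230e+00 -6.98806449e-01  2.57091353e-04]
top [ 0.45 -0.02  1.33]
muffs [204. 237.] 0.89 [0.429 0.142 0.   ]
crown [195. 239.] 0.86 [0.427 0.15  0.123]
rail_mid [325. 205.] 0.66 [ 0.507 -0.204  0.175]
carousel_base [204. 155.] 0.82 [0.682 0.137 0.   ]
sprayer [223. 152.] 0.95 [0.663 0.066 0.144]
turn_bar [199. 145.] 0.63 [0.68  0.128 0.174]
muffs 0.56 762 [0.418 0.142 0.073] [[0.343, 0.115, -0.001], [0.507, 0.17, 0.148]]
rail 0.63 1089 [ 0.509 -0.184  0.013] [[0.431, -0.346, -0.0], [0.569, -0.069, 0.183]]
turn_bar 0.86 3768 [0.671 0.125 0.037] [[0.585, 0.035, 0.005], [0.773, 0.22, 0.194]]
tin 0.91 488 [0.408 0.328 0.084] [[0.38, 0.306, 0.019], [0.437, 0.364, 0.09]]
mug 0.58 832 [ 0.627 -0.434  0.044] [[0.572, -0.464, 0.001], [0.665, -0.388, 0.094]]
carton 0.6 2325 [0.675 0.401 0.075] [[0.613, 0.329, 0.0], [0.744, 0.484, 0.081]]
scene [ 0.96 -0.48  0.9 ]
muffs [248. 180.] 0.82 [0.424 0.136 0.   ]
crown [162. 360.] 0.66 [ 0.674 -0.44   0.123]
rail_mid [179. 228.] 0.78 [ 0.498 -0.206  0.175]
rail_mid [164. 360.] 0.51 [ 0.696 -0.439  0.175]
sprayer [295. 200.] 0.85 [0.65  0.06  0.144]
turn_bar [318. 184.] 0.82 [0.68  0.121 0.174]
muffs 0.73 4016 [0.685 0.1   0.064] [[0.571, 0.026, 0.006], [0.774, 0.202, 0.194]]
tin 0.62 450 [0.416 0.315 0.068] [[0.385, 0.3, 0.012], [0.436, 0.355, 0.088]]
mug 0.8 1569 [ 0.613 -0.43   0.045] [[0.576, -0.468, 0.002], [0.666, -0.394, 0.094]]
carton 0.72 1675 [0.682 0.365 0.074] [[0.617, 0.323, 0.003], [0.74, 0.473, 0.079]]
```

Run:
```python
from h import *
t=cv2.imread('pics/top0.png')[90:310,130:400]; cv2.imwrite('pics/t.png',cv2.resize(t,None,fx=2.7,fy=2.7,interpolation=cv2.INTER_CUBIC))
p=bot.snapshot('top'); T=TW(p)
v,u=np.mgrid[0:384,0:512]; w=pts(p,np.c_[u.ravel(),v.ravel()],T)
def fit(n,lo,hi):
    a=w[np.all((w>lo)&(w<hi),axis=1)]; c=a.mean(0); e,V=np.linalg.eigh(np.cov(a[:,:2].T)); d=V[:,1]; s=(a[:,:2]-c[:2])@d; 
    print(n,len(a),c.round(4),'yaw',np.degrees(np.arctan2(d[1],d[0])).round(1),'ext',s.min().round(3),s.max().round(3),'mid',(c[:2]+d*(s.min()+s.max())/2).round(4),'sd',np.sqrt(e).round(4))
fit('crown',[.3,.05,.138],[.53,.25,.16])
fit('muffs',[.3,.08,.03],[.53,.21,.16])
fit('cups',[.3,.08,.06],[.53,.21,.078])
fit('rail',[.4,-.36,.16],[.62,-.05,.2])
fit('bar',[.6,.05,.185],[.76,.2,.21])
```

```text
crown 142 [0.4249 0.1436 0.1442] yaw -174.3 ext -0.02 0.023 mid [0.4235 0.1434] sd [0.0074 0.0119]
muffs 779 [0.422  0.1423 0.0916] yaw -178.9 ext -0.087 0.083 mid [0.4242 0.1423] sd [0.0145 0.0565]
cups 449 [0.4222 0.1431 0.0715] yaw -179.2 ext -0.087 0.083 mid [0.4243 0.1431] sd [0.0169 0.0676]
rail 438 [ 0.5007 -0.2081  0.1789] yaw 70.6 ext -0.129 0.125 mid [ 0.5    -0.2102] sd [0.0036 0.0748]
bar 130 [0.6794 0.1282 0.1943] yaw 66.3 ext -0.031 0.034 mid [0.6799 0.1295] sd [0.0042 0.0185]
```

View pics/t.png

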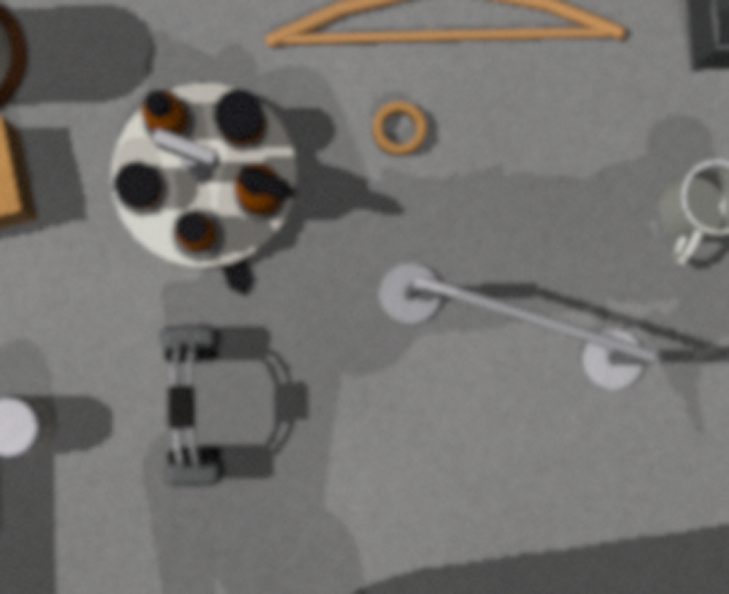

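View pics/scene0.png

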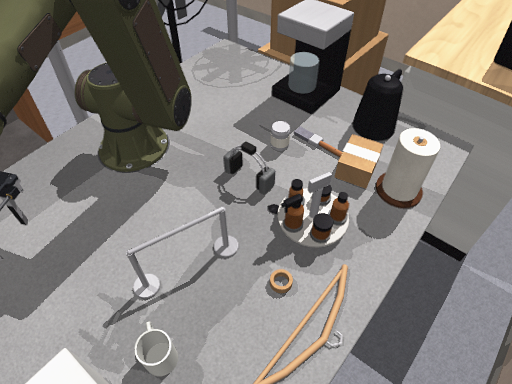

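The top view shows the carousel at crop (205,175), with its tongue at (240,277) and the sprayer at (262,187). The muffs' block is at (180,405), with the cups up and down the image. The rail runs from (415,285) to (650,357). I'm moving towards the muffs while turning the tool.

Request:
play_rows(motion=[[94,[25,-31,0],0.086],[94,[23,-33,0],0.086],[94,[20,-35,0],0.086],[94,[17,-36,0],0.086],[94,[14,-37,0],0.086]])

```text
clock: 1.87
ee_pos: [0.287, -0.2999, 0.4046]
eef_rot: [3.141, 0.022, 0.0]
contact_force: [1.5, -0.4, 0.0]
opening: 0.0944
grasp_force: 0.0
```

Request:
play_rows(motion=[[94,[12,-38,0],0],[94,[12,-38,0],0],[94,[12,-38,0],0],[94,[12,-38,0],0],[94,[12,-38,0],0]])

```text
clock: 2.28
ee_pos: [0.3433, -0.1088, 0.405]
eef_rot: [3.141, 0.029, 0.001]
contact_force: [1.8, -0.0, -0.0]
opening: 0.0942
grasp_force: 0.0
```

Request:
play_rows(motion=[[94,[12,-38,0],0],[94,[12,-38,0],0],[94,[6,-38,0],0],[94,[0,0,0],0]])

```text
clock: 2.62
ee_pos: [0.3716, 0.0089, 0.4048]
eef_rot: [-3.14, -0.04, -0.001]
contact_force: [-0.2, -1.1, 0.1]
opening: 0.0942
grasp_force: 0.0
```

Run:
```python
from h import *
s=bot.observe(); print(s['clock'],s['ee_pos'],s['eef_rot'],s['qpos'].round(2) if hasattr(s['qpos'],'round') else s['qpos'])
p=bot.snapshot('wrist'); T=TW(p,s); cv2.imwrite('pics/w1.png',p['image'])
for q,h in [('crown',.123),('muffs',0),('turn_bar',.174),('sprayer',.144),('carousel_base',0)]:
    for a in bot.spot_point(p,q)[:2]: print(q,np.round(a['at']),round(a['confidence'],2),atz(p,[a['at']],T,h)[0].round(3))
v,u=np.mgrid[0:384,0:512]; w=pts(p,np.c_[u.ravel(),v.ravel()],T)
for n,lo,hi in [('crown',[.36,.09,.14],[.48,.2,.155]),('bar',[.6,.05,.185],[.76,.2,.21])]:
    a=w[np.all((w>lo)&(w<hi),axis=1)]
    if len(a)>10: print(n,len(a),a.mean(0).round(4),cv2.minAreaRect((a[:,:2]*1000).astype(np.float32)))
p=bot.snapshot('top'); T=TW(p); hsv=cv2.cvtColor(p['image'],cv2.COLOR_BGR2GRAY)
print('tongue tip', atz(p,[[219,196]],T,.006).round(3), atz(p,[[218,191]],T,.006).round(3))
for q in ['carousel_base']:
    for m in bot.masks_of(p,q)[:1]:
        print(m['confidence'],m['at'])
for a in bot.spot_point(p,'carousel_base')[:2]: print(a)
cv2.imwrite('pics/tg.png',cv2.resize(p['image'][115:210,160:255],None,fx=6,fy=6,interpolation=cv2.INTER_CUBIC))
```

```text
2.6167 [0.37155515 0.00886477 0.4048217 ] [-3.14041325e+00 -3.95023298e-02 -8.69986433e-04] [-0.07 -0.11  1.97  0.    1.28  1.47]
crown [112. 144.] 0.67 [0.423 0.144 0.123]
crown 1539 [0.4244 0.1403 0.1441] ((423.586181640625, 141.32894897460938), (43.76435852050781, 25.744220733642578), 1.6158686876296997)
tongue tip [[0.554 0.092 0.006]] [[0.569 0.094 0.006]]
0.84 [205.6, 155.3]
{'at': [205.5, 154.8], 'confidence': 0.94}
{'at': [197.8, 142.8], 'confidence': 0.54}
```

View pics/w1.png

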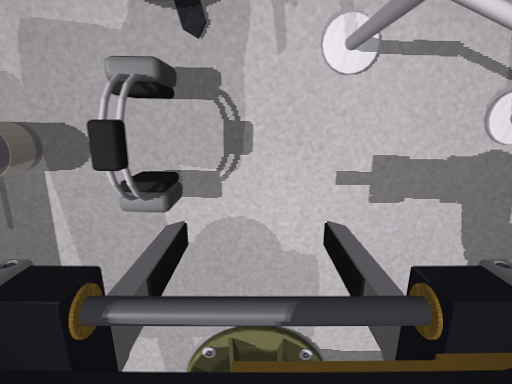

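View pics/tg.png

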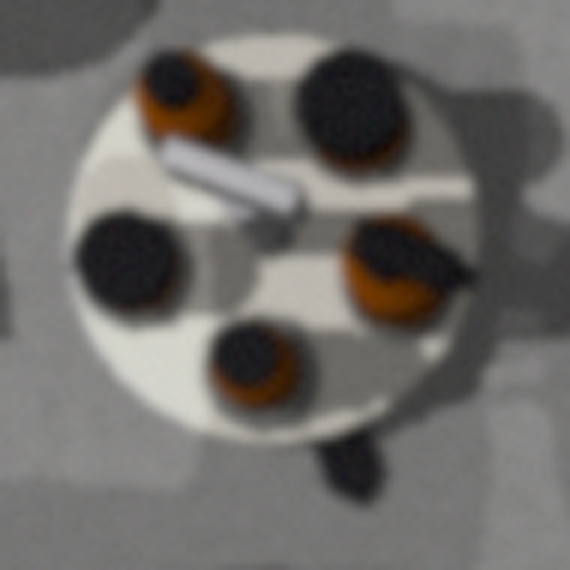

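The wrist view shows the block at (108,145), with the cups above and below it, and the tongue tip at (197,35). The muffs' yaw matches the tool's. I'm moving over the block.

Request:
play_rows(motion=[[94,[14,-33,0],0],[94,[14,-33,0],0],[94,[14,-33,0],0],[94,[13,-32,0],0],[94,[0,0,0],0]])

```text
clock: 3.48
ee_pos: [0.4251, 0.139, 0.4044]
eef_rot: [-3.141, -0.032, 0.0]
contact_force: [0.8, -1.0, -0.4]
opening: 0.0939
grasp_force: 0.0
```

Run:
```python
from h import *
s=bot.observe(); print(s['clock'],s['ee_pos'],s['eef_rot'])
p=bot.snapshot('wrist'); T=TW(p,s); cv2.imwrite('pics/w2.png',p['image'])
v,u=np.mgrid[0:384,0:512]; w=pts(p,np.c_[u.ravel(),v.ravel()],T)
for n,lo,hi in [('crown',[.36,.09,.14],[.48,.2,.155]),('bar',[.6,.05,.185],[.76,.2,.21])]:
    a=w[np.all((w>lo)&(w<hi),axis=1)]
    if len(a)>10: print(n,len(a),a.mean(0).round(4),cv2.minAreaRect((a[:,:2]*1000).astype(np.float32)))
for q,h in [('crown',.123),('turn_bar',.174),('sprayer',.144),('carousel_base',0)]:
    for a in bot.spot_point(p,q)[:2]: print(q,np.round(a['at']),round(a['confidence'],2),atz(p,[a['at']],T,h)[0].round(3))
```

```text
3.4833 [0.42510811 0.13900469 0.4043957 ] [-3.14073624e+00 -3.24371121e-02  3.67092354e-05]
crown 1274 [0.425  0.1418 0.1443] ((424.0765075683594, 141.55332946777344), (43.40794372558594, 25.266382217407227), 0.4042821526527405)
crown [248. 200.] 0.88 [0.426 0.147 0.123]
sprayer [ 40. 107.] 0.2 [0.508 0.319 0.144]
```

View pics/w2.png

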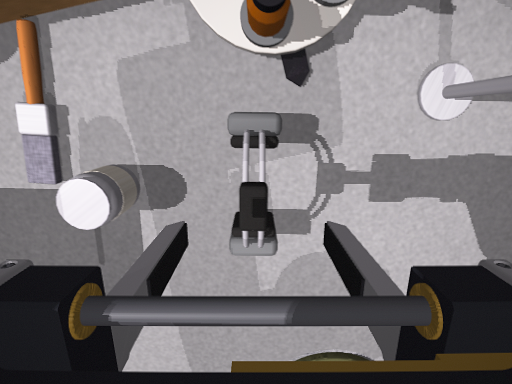

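The block is at (252,205), between the fingers, and the tongue tip is at (303,84). I'm descending and gripping.

Request:
play_rows(motion=[[94,[-1,-2.5,20],0],[94,[0,0,30],0],[94,[0,0,20],0],[94,[0,0,9],0],[94,[0,0,0],0]], squeeze=30)

```text
clock: 4.15
ee_pos: [0.4226, 0.1375, 0.3245]
eef_rot: [3.141, 0.027, -0.004]
contact_force: [0.7, 0.1, -0.7]
opening: 0.094
grasp_force: 0.0
```

Request:
play_rows(motion=[[15,[0,0,0],0],[15,[0,0,0],0],[15,[0,0,0],0],[15,[0,0,0],0],[15,[0,0,0],0]], squeeze=30)

```text
clock: 4.57
ee_pos: [0.4229, 0.1384, 0.3262]
eef_rot: [-3.141, -0.03, -0.002]
contact_force: [0.3, 0.5, 0.0]
opening: 0.0642
grasp_force: 0.0
```

Request:
play_rows(motion=[[15,[0,0,0],0],[15,[0,0,0],0],[15,[0,0,0],0]])

```text
clock: 4.82
ee_pos: [0.4228, 0.1384, 0.3257]
eef_rot: [3.141, 0.03, 0.0]
contact_force: [-0.2, -0.5, 0.3]
opening: 0.0443
grasp_force: 0.0
```

Request:
play_rows(motion=[[15,[1,-3,1],0],[15,[0,0,0],0],[15,[0,0,0],0],[15,[0,0,0],0],[15,[0,0,0],0]])

```text
clock: 5.23
ee_pos: [0.4237, 0.1414, 0.3245]
eef_rot: [3.141, 0.03, -0.001]
contact_force: [0.3, 0.4, -1.5]
opening: 0.0258
grasp_force: 30.0
```

Request:
play_rows(motion=[[15,[0,0,0],0],[15,[0,0,0],0],[15,[0,0,0],0]])

```text
clock: 5.48
ee_pos: [0.4237, 0.1413, 0.3246]
eef_rot: [3.141, 0.029, -0.0]
contact_force: [-0.6, -0.6, -2.5]
opening: 0.0255
grasp_force: 30.0
```

Gripped. Lifting.

Request:
play_rows(motion=[[15,[0,0,-20],0],[15,[0,0,-30],0],[15,[0,0,-36],0],[15,[0,0,-36],0],[15,[0,0,-36],0]])

```text
clock: 5.9
ee_pos: [0.4234, 0.1413, 0.4844]
eef_rot: [3.141, 0.03, -0.0]
contact_force: [0.9, 0.7, -2.1]
opening: 0.0258
grasp_force: 30.0
```

Request:
play_rows(motion=[[15,[0,0,-30],0],[15,[0,0,-22],0],[15,[0,0,0],0]])

```text
clock: 6.15
ee_pos: [0.4233, 0.1413, 0.5389]
eef_rot: [-3.14, -0.03, -0.01]
contact_force: [-0.1, -0.4, -1.9]
opening: 0.0258
grasp_force: 30.0
```

Run:
```python
from h import *
s=bot.observe(); print(s['clock'],s['ee_pos'],s['eef_rot'],s['opening'],s['grasp_force'],s['contact_force'])
p=bot.snapshot('wrist'); T=TW(p,s); cv2.imwrite('pics/w3.png',p['image'])
v,u=np.mgrid[0:384,0:512]; w=pts(p,np.c_[u.ravel(),v.ravel()],T)
a=w[np.all((w>[.4,-.36,.165])&(w<[.62,-.05,.2]),axis=1)]; c=a.mean(0); d=np.linalg.eigh(np.cov(a[:,:2].T))[1][:,1]; t=(a[:,:2]-c[:2])@d
print('rail',len(a),c.round(4),np.degrees(np.arctan2(d[1],d[0])),t.min(),t.max())
a=w[np.all((w>[.6,.05,.185])&(w<[.76,.2,.21]),axis=1)]
if len(a)>10: print(len(a),a.mean(0).round(4),cv2.minAreaRect((a[:,:2]*1000).astype(np.float32)))
for q,h in [('rail_mid',.175),('turn_bar',.174),('sprayer',.144),('carousel_base',0)]:
    for a in bot.spot_point(p,q)[:2]: print(q,np.round(a['at']),round(a['confidence'],2),atz(p,[a['at']],T,h)[0].round(3))
```

```text
6.15 [0.42332201 0.14126207 0.53894601] [-3.13990486 -0.02954478 -0.0102899 ] 0.025815706841723112 29.97200310230255 [-0.0751655  -0.44901944 -1.92237361]
rail 760 [ 0.5321 -0.1215  0.1778] 69.69614077991436 -0.04684396841734932 0.02990798543159104
carousel_base [268.   7.] 0.76 [0.681 0.126 0.   ]
```

View pics/w3.png

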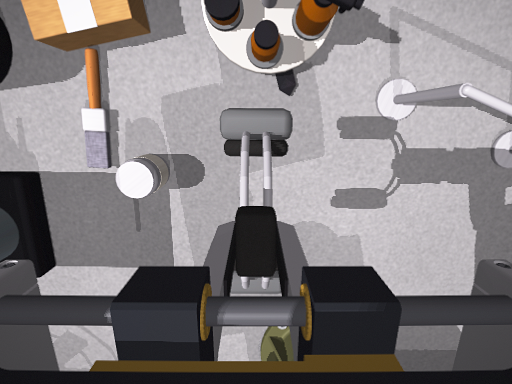

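The muffs are held squarely: block at (256,240), far cup at (256,122). Next I turn in line with the bar and carry them over.

Request:
play_rows(motion=[[15,[0,0,0],0.09],[15,[0,0,0],0.09],[15,[0,0,0],0.09],[15,[0,0,0],0.095],[15,[8,12,0],0]])

```text
clock: 6.82
ee_pos: [0.4272, 0.1283, 0.5334]
eef_rot: [3.093, -0.549, -0.003]
contact_force: [0.1, 0.2, -2.4]
opening: 0.0259
grasp_force: 30.0
```

Request:
play_rows(motion=[[15,[17,27,0],0],[15,[17,27,0],0],[15,[17,27,0],0],[15,[17,27,0],0],[15,[17,27,0],0]])

```text
clock: 7.23
ee_pos: [0.4615, -0.03, 0.5335]
eef_rot: [3.095, -0.541, -0.003]
contact_force: [1.4, 0.0, -2.5]
opening: 0.0256
grasp_force: 30.0
```

Request:
play_rows(motion=[[15,[17,27,0],0],[15,[17,27,0],0],[15,[17,27,0],0],[15,[17,27,0],0],[15,[17,27,0],0]])

```text
clock: 7.65
ee_pos: [0.4957, -0.186, 0.5333]
eef_rot: [-3.094, 0.541, 0.003]
contact_force: [0.2, 1.1, -1.5]
opening: 0.0258
grasp_force: 30.0
```

Request:
play_rows(motion=[[15,[12,18,0],0],[15,[0,0,0],0],[15,[0,0,0],0],[15,[0,0,0],0]])

```text
clock: 7.98
ee_pos: [0.5008, -0.205, 0.5338]
eef_rot: [-3.094, 0.541, 0.002]
contact_force: [0.2, -0.5, -2.1]
opening: 0.0257
grasp_force: 30.0
```

Run:
```python
from h import *
s=bot.observe(); print(s['clock'],s['ee_pos'],s['eef_rot'],s['opening'],s['contact_force'])
M=R.from_rotvec(s['eef_rot']).as_matrix(); print('yaw',np.degrees(np.arctan2(M[1,0],M[0,0])))
for n in ['wrist','top']:
    p=bot.snapshot(n); T=TW(p,s); cv2.imwrite(f'pics/{n}4.png',p['image'])
    v,u=np.mgrid[0:384,0:512]; w=pts(p,np.c_[u.ravel(),v.ravel()],T)
    a=w[np.all((w>[.4,-.36,.165])&(w<[.62,-.05,.19]),axis=1)]; c=a.mean(0); d=np.linalg.eigh(np.cov(a[:,:2].T))[1][:,1]; d*=np.sign(d[1]);t=(a[:,:2]-c[:2])@d; nn=np.array([d[1],-d[0]])
    print(n,len(a),c.round(4),'yaw',np.degrees(np.arctan2(d[1],d[0])),t.min(),t.max(),'sd',((a[:,:2]-c[:2])@nn).std(),'tcp offset across bar',(s['ee_pos'][:2]-c[:2])@nn)
```

```text
7.9833 [ 0.50078615 -0.20497159  0.5337871 ] [-3.09408352e+00  5.40891300e-01  2.26663714e-03] 0.025671540058574527 [ 0.24817263 -0.50141657 -2.08612716]
yaw -19.831873769758616
wrist 1826 [ 0.5013 -0.2142  0.1791] yaw 70.40413127101124 -0.12955925572210675 0.12596205096136823 sd 0.003440557217240562 tcp offset across bar -0.0036194011137119226
top 108 [ 0.5271 -0.1322  0.1781] yaw 69.11980595504656 -0.20488274593741343 0.04489392054739355 sd 0.003574599659708201 tcp offset across bar 0.001336735628811626
```

View pics/wrist4.png

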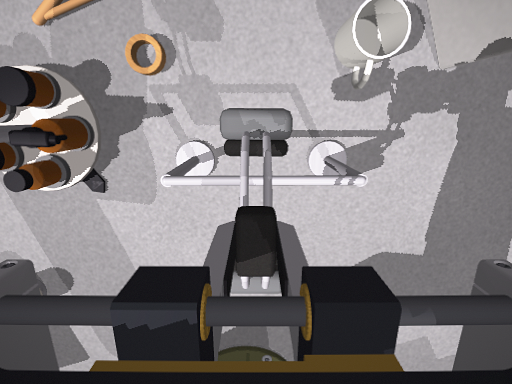

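The bar runs level behind the band at row 181, between posts at (165,181) and (365,181), and the tool is aligned with it. Lowering.

Request:
play_rows(motion=[[15,[2,4,20],0],[15,[0,0,30],0],[15,[0,0,30],0],[15,[0,0,30],0],[15,[0,0,20],0]])

```text
clock: 8.5
ee_pos: [0.5008, -0.2087, 0.4021]
eef_rot: [-3.094, 0.539, 0.003]
contact_force: [0.0, -1.5, -3.2]
opening: 0.0258
grasp_force: 30.0
```

Request:
play_rows(motion=[[15,[0,0,10],0],[15,[0,0,5],0],[15,[0,0,2],0],[15,[0,0,0],0],[15,[0,0,0],0]])

```text
clock: 8.92
ee_pos: [0.5014, -0.2097, 0.3889]
eef_rot: [3.094, -0.541, 0.003]
contact_force: [-0.0, -0.4, -1.5]
opening: 0.0258
grasp_force: 30.0
```

Request:
play_rows(motion=[[15,[0,0,2],0],[15,[0,0,2],0],[15,[0,0,1],0],[15,[0,0,0],0],[15,[0,0,0],0]])

```text
clock: 9.33
ee_pos: [0.5012, -0.2098, 0.3827]
eef_rot: [-3.095, 0.541, 0.0]
contact_force: [0.1, -0.1, -2.1]
opening: 0.0258
grasp_force: 30.0
```

Request:
play_rows(motion=[[15,[0,0,1],0],[15,[0,0,0.5],0],[15,[0,0,0],0],[15,[0,0,0],0],[15,[0,0,0],0]])

```text
clock: 9.75
ee_pos: [0.5012, -0.2097, 0.3823]
eef_rot: [3.094, -0.541, 0.002]
contact_force: [-4.5, 2.0, 9.0]
opening: 0.0258
grasp_force: 30.0
```

The block is on the bar. Releasing.

Request:
play_rows(motion=[[40,[0,0,-0.5],0],[70,[0,0,0],0],[70,[0,0,0],0],[70,[0,0,0],0],[70,[0,0,0],0]])

```text
clock: 10.17
ee_pos: [0.5013, -0.2097, 0.3815]
eef_rot: [-3.095, 0.541, 0.0]
contact_force: [-0.3, -0.3, 0.2]
opening: 0.0558
grasp_force: 0.0
```

Request:
play_rows(motion=[[70,[0,0,0],0],[70,[0,0,0],0],[70,[0,0,0],0],[70,[0,0,-10],0],[70,[0,0,-20],0]])

```text
clock: 10.58
ee_pos: [0.5011, -0.2097, 0.4106]
eef_rot: [-3.094, 0.541, 0.006]
contact_force: [0.5, 0.6, -0.2]
opening: 0.0698
grasp_force: 0.0
```

Request:
play_rows(motion=[[70,[0,0,-25],0],[70,[0,0,-25],0],[70,[0,0,-20],0],[70,[0,0,0],0],[70,[0,0,0],0]])

```text
clock: 11.0
ee_pos: [0.5011, -0.2096, 0.4828]
eef_rot: [3.094, -0.541, 0.003]
contact_force: [0.4, -0.2, -0.3]
opening: 0.0702
grasp_force: 0.0
```

Run:
```python
from h import *
s=bot.observe(); print(s['clock'],s['ee_pos'],s['eef_rot'],s['opening'],s['contact_force'])
p=bot.snapshot('wrist'); T=TW(p,s)
print([(a['at'],atz(p,[a['at']],T,.181)[0].round(3)) for a in bot.spot_point(p,'crown')[:1]])
q=bot.snapshot('scene'); cv2.imwrite('pics/h5.png',np.hstack([cv2.resize(p['image'],(400,300)),cv2.resize(q['image'],(400,300))]))
```

```text
11.0 [ 0.50105409 -0.20964817  0.48278002] [ 3.09404089 -0.54099915  0.00312597] 0.0702327344073313 [ 0.36185787 -0.23531665 -0.28099028]
[([254.1, 197.4], array([ 0.5  , -0.207,  0.181]))]
```

View pics/h5.png

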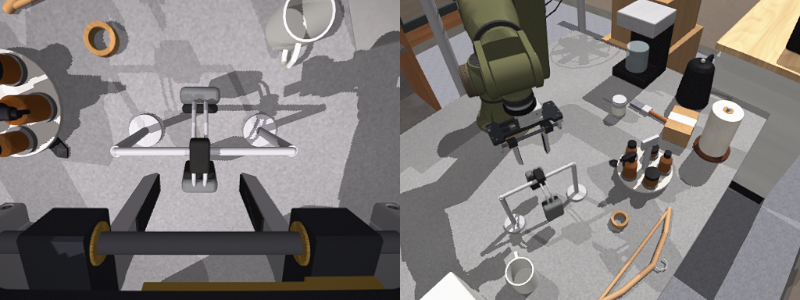

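The muffs hang on the bar, block at crop (200,150) with a cup on each side, and they are clear of the fingers. I'm moving on to the carousel.

Request:
play_rows(motion=[[70,[8,-29,0],-0.115],[70,[10,-28,0],-0.115],[70,[13,-27,0],-0.115],[70,[16,-25,0],-0.115],[70,[19,-23,0],-0.115]])

```text
clock: 11.57
ee_pos: [0.5838, -0.0836, 0.4806]
eef_rot: [-3.12, -0.367, 0.003]
contact_force: [1.0, -0.8, 0.1]
opening: 0.0699
grasp_force: 0.0
```

Request:
play_rows(motion=[[70,[21,-20,0],-0.115],[70,[23,-17,0],-0.115],[70,[25,-14,0],-0.115],[70,[10,-5,0],-0.115],[70,[0,0,0],0]])

```text
clock: 11.98
ee_pos: [0.6378, -0.0015, 0.4798]
eef_rot: [-2.952, -1.072, 0.004]
contact_force: [-0.0, -0.4, -0.4]
opening: 0.07
grasp_force: 0.0
```

```bash
cat > car.py <<'E'
from h import *
s=bot.observe(); print(s['clock'],s['ee_pos'],s['eef_rot'])
M=R.from_rotvec(s['eef_rot']).as_matrix(); print('yaw',np.degrees(np.arctan2(M[1,0],M[0,0])))
v,u=np.mgrid[0:384,0:512]
for n in ['wrist','top']:
    p=bot.snapshot(n); T=TW(p,s); cv2.imwrite(f'pics/{n}6.png',p['image'])
    w=pts(p,np.c_[u.ravel(),v.ravel()],T)
    a=w[np.all((w>[.62,.07,.186])&(w<[.74,.19,.2]),axis=1)]
    if len(a)>10: print(n,'bar',len(a),a.mean(0).round(4),cv2.minAreaRect((a[:,:2]*1000).astype(np.float32)))
    # dark pixels near table level by the foot = tongue
    r=rays(p,np.c_[u.ravel(),v.ravel()]); g=atz(p,np.c_[u.ravel(),v.ravel()],T,.006); dk=p['image'].max(2).ravel()<45
    d=np.hypot(g[:,0]-.681,g[:,1]-.1285); k=dk&(d<.15)&(d>.108)&(g[:,0]<.62)&(g[:,1]<.13)
    zz=p['z_map'].ravel(); 
    if k.sum()>5:
        c=np.median(g[k],0); print(n,'tongue',k.sum(),c.round(4),'dir',np.degrees(np.arctan2(c[1]-.1285,c[0]-.681)),'maxd',d[k].max(), p['image'].max(2).ravel()[k].min())
    for q,h in [('turn_bar',.174),('sprayer',.144),('carousel_base',0)]:
        for a in bot.spot_point(p,q)[:1]: print(q,np.round(a['at']),round(a['confidence'],2),atz(p,[a['at']],T,h)[0].round(3))
E
python3 car.py
```

```text
11.9833 [ 0.63781405 -0.00152422  0.47980092] [-2.95161622 -1.07211587  0.00359447]
yaw 39.92518870692902
wrist bar 1306 [0.6805 0.126  0.1939] ((679.6735229492188, 126.0118408203125), (65.4734115600586, 14.596892356872559), 68.31110382080078)
wrist tongue 398 [0.6044 0.0413 0.006 ] dir -131.27319404232404 maxd 0.14185261539188082 11
turn_bar [180.  79.] 0.81 [0.679 0.126 0.174]
sprayer [219. 144.] 0.68 [0.649 0.061 0.144]
carousel_base [210.  97.] 0.59 [0.675 0.122 0.   ]
top bar 131 [0.6794 0.1286 0.1945] ((680.2141723632812, 128.9097137451172), (64.01074981689453, 14.51515007019043), 67.28043365478516)
turn_bar [198. 144.] 0.73 [0.683 0.132 0.174]
carousel_base [203. 156.] 0.86 [0.68  0.138 0.   ]
```

View pics/wrist6.png

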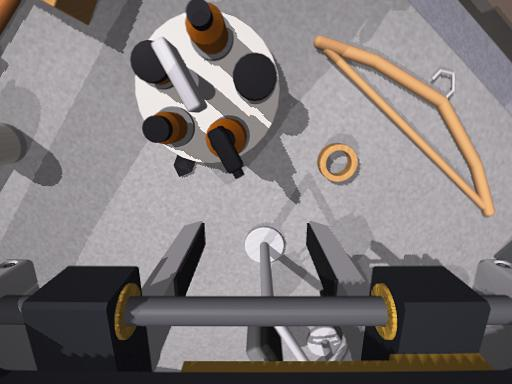

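The carousel is at (208,88), bar from (157,45) to (195,105), sprayer at (226,140) and tongue at about (184,166). I'll measure the tongue's direction in this region.

```bash
cat > ton.py <<'E'
from h import *
def ton(p,T,im,box,c=(.680,.1275)):
    x0,x1,y0,y1=box; g=im[y0:y1,x0:x1].max(2); v,u=np.nonzero(g<60); n,l,st,ce=cv2.connectedComponentsWithStats((g<60).astype(np.uint8))
    k=1+np.argmax(st[1:,4]); v,u=np.nonzero(l==k); w=atz(p,np.c_[u+x0,v+y0],T,.006)[:,:2]-np.array(c)
    d=np.hypot(*w.T); far=w[d>d.max()-.004].mean(0); m=w.mean(0)
    print(len(u),'tip r',d.max().round(4),'dir tip',np.degrees(np.arctan2(far[1],far[0])).round(1),'mean',np.degrees(np.arctan2(m[1],m[0])).round(1),cv2.minAreaRect((w*1000).astype(np.float32)))
if __name__=='__main__':
    p=bot.snapshot('wrist'); print(p['k1'])
    ton(p,TW(p),p['image'],(166,204,156,184))
    for f,pos,rv,box in [('w1',[.37155515,.00886477,.4048217],[-3.14041325,-.03950233,-.00086999],(170,215,0,45)),('w2',[.42510811,.13900469,.4043957],[-3.14073624,-.0324371,0],(275,318,54,92)),('w3',[.42332201,.14126207,.53894601],[-3.13990486,-.02954478,-.0102899],(272,300,70,100))]:
        ton(p,TW(p,dict(ee_pos=pos,eef_rot=rv)),cv2.imread(f'pics/{f}.png'),box)
    q=bot.snapshot('top'); ton(q,TW(q),q['image'],(210,226,186,202))
E
python3 ton.py
```

```text
-0.0157674550692902
277 tip r 0.1414 dir tip -162.7 mean -162.3 ((-119.6623764038086, -38.129180908203125), (31.57880401611328, 30.019512176513672), 18.065513610839844)
827 tip r 0.1442 dir tip -161.9 mean -162.2 ((-115.3687744140625, -37.49978256225586), (45.77019500732422, 29.92498016357422), 17.732526779174805)
659 tip r 0.1426 dir tip -162.7 mean -162.8 ((-118.20149230957031, -34.669456481933594), (36.01680374145508, 34.260807037353516), 1.3240183591842651)
348 tip r 0.1418 dir tip -162.8 mean -162.7 ((-116.72113037109375, -35.94956970214844), (39.21477508544922, 29.607772827148438), 16.290929794311523)
13 tip r 0.1012 dir tip -167.5 mean -168.8 ((-96.60965728759766, -21.272829055786133), (24.52080535888672, 3.0721988677978516), 88.22161102294922)
```

Request:
play_rows(motion=[[60,[30,-16,0],-0.1225],[60,[31,-13,0],-0.1225],[60,[33,-9,0],-0.1225],[60,[34,-5,0],-0.1225],[60,[0,0,0],0]])

```text
clock: 12.9
ee_pos: [0.6873, 0.1282, 0.4804]
eef_rot: [-2.6, -1.761, 0.001]
contact_force: [0.2, 0.2, -0.4]
opening: 0.0601
grasp_force: 0.0
```

```bash
python3 car.py
```

```text
12.9 [0.68726478 0.12818562 0.48043712] [-2.60017742e+00 -1.76068363e+00  8.35383010e-04]
yaw 68.2069715505435
wrist bar 911 [0.6808 0.1284 0.1941] ((680.2645263671875, 126.75630950927734), (65.33604431152344, 14.025274276733398), 67.64484405517578)
wrist tongue 488 [0.5675 0.0902 0.006 ] dir -161.34981383884912 maxd 0.14990801549823507 8
turn_bar [253. 198.] 0.65 [0.683 0.125 0.174]
sprayer [250. 246.] 0.73 [0.653 0.061 0.144]
carousel_base [250. 169.] 0.9 [0.678 0.126 0.   ]
top tongue 67 [0.5601 0.0913 0.006 ] dir -162.89210013348077 maxd 0.14988191147697458 30
turn_bar [196. 142.] 0.9 [0.689 0.137 0.174]
carousel_base [207. 156.] 0.76 [0.679 0.126 0.   ]
```

Request:
play_rows(motion=[[60,[-3,-6.5,20],0],[60,[0,0,35],0],[60,[0,0,35],0],[60,[0,0,20],0],[60,[0,0,10],0]])

```text
clock: 13.72
ee_pos: [0.679, 0.1222, 0.3584]
eef_rot: [-2.611, -1.744, 0.006]
contact_force: [1.5, -0.2, 0.2]
opening: 0.06
grasp_force: 0.0
```

Request:
play_rows(motion=[[5,[0,0,0],0],[5,[0,0,0],0],[5,[0,0,0],0],[5,[0,0,0],0],[5,[0,0,0],0]], squeeze=30)

```text
clock: 14.13
ee_pos: [0.6794, 0.1228, 0.3631]
eef_rot: [2.611, 1.746, 0.003]
contact_force: [0.8, 0.1, 0.0]
opening: 0.03
grasp_force: 0.0
```

Request:
play_rows(motion=[[5,[0,0,0],0],[5,[0,0,0],0],[5,[0,0,0],0],[5,[0,0,0],0],[5,[0,0,0],0]])

```text
clock: 14.55
ee_pos: [0.6786, 0.1234, 0.362]
eef_rot: [-2.609, -1.746, 0.004]
contact_force: [-15.8, 3.2, 6.5]
opening: 0.0143
grasp_force: 30.0
```

Gripped. I'm easing the side force and centring on the axis before turning.

Request:
play_rows(motion=[[5,[4,-1,0],0],[5,[0,0,0],0],[5,[0,0,0],0]])

```text
clock: 14.8
ee_pos: [0.6794, 0.1256, 0.362]
eef_rot: [2.612, 1.745, -0.009]
contact_force: [-18.0, -12.7, 7.8]
opening: 0.0138
grasp_force: 30.0
```

Request:
play_rows(motion=[[5,[-1,-1,0],0.04],[5,[0,0,0],0.08],[5,[0,0,0],0.08],[5,[0,0,0],0.08],[5,[0,0,0],0.08]])

```text
clock: 15.22
ee_pos: [0.6784, 0.1255, 0.362]
eef_rot: [2.884, 1.243, -0.004]
contact_force: [-8.7, -7.4, 5.2]
opening: 0.0137
grasp_force: 30.0
```

Request:
play_rows(motion=[[5,[0,0,0],0.08],[5,[0,0,0],0.08],[5,[0,0,0],0.08],[5,[0,0,0],0.08],[5,[0,0,0],0.08]])

```text
clock: 15.63
ee_pos: [0.6783, 0.1258, 0.362]
eef_rot: [3.074, 0.646, -0.005]
contact_force: [-10.5, -5.9, 5.7]
opening: 0.0139
grasp_force: 30.0
```

Request:
play_rows(motion=[[5,[0,0,0],0.07],[5,[0,0,0],0.04],[5,[0,0,0],0],[5,[0,0,0],0],[5,[0,0,0],0]])

```text
clock: 16.05
ee_pos: [0.6782, 0.1259, 0.362]
eef_rot: [3.104, 0.482, -0.005]
contact_force: [-10.9, -5.2, 5.9]
opening: 0.0137
grasp_force: 30.0
```

Run:
```python
from h import *
s=bot.observe(); print(s['clock'],s['ee_pos'],s['contact_force'],s['ft_torque'],s['grasp_force'])
M=R.from_rotvec(s['eef_rot']).as_matrix(); print('yaw',np.degrees(np.arctan2(M[1,0],M[0,0])))
ims=[]
for n in ['wrist','scene']:
    p=bot.snapshot(n); T=TW(p,s); ims.append(cv2.resize(p['image'],(400,300)))
    for q,h in [('sprayer',.144),('crown',.181)]:
        for a in bot.spot_point(p,q)[:1]:
            g=atz(p,[a['at']],T,h)[0]; print(n,q,np.round(a['at']),round(a['confidence'],2),g.round(3),np.degrees(np.arctan2(g[1]-.1275,g[0]-.68)))
cv2.imwrite('pics/f.png',np.hstack(ims))
```

```text
16.05 [0.6782296 0.1258849 0.3620082] [-10.89579795  -5.21512262   5.92149428] [-0.83801505  2.14810747 -0.04169015] 29.994642734527588
yaw 17.662026985421956
wrist sprayer [253. 304.] 0.62 [0.61  0.106 0.144] -163.1516749076135
scene sprayer [295. 184.] 0.56 [0.618 0.104 0.144] -159.17687142694484
scene crown [181. 230.] 0.66 [ 0.51  -0.21   0.181] -116.79610686619158
```

View pics/f.png

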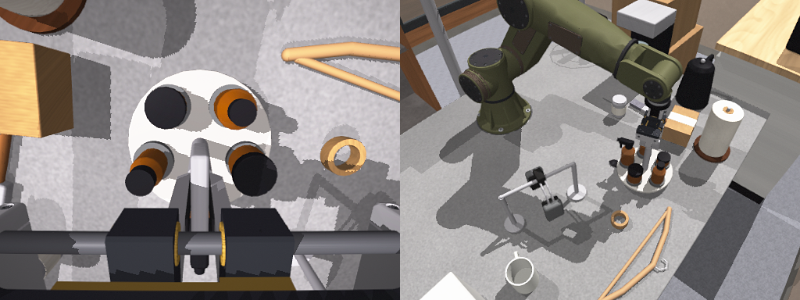

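The sprayer now points at the front (-163° against the tongue's -162.4°), the bar is gripped between the fingers at (200,200), and the muffs still hang on the rail. I'm holding briefly, then handing in.

Request:
play_rows(motion=[[5,[0,0,0],0],[5,[0,0,0],0],[5,[0,0,0],0],[5,[0,0,0],0],[5,[0,0,0],0]])

```text
clock: 16.77
ee_pos: [0.6782, 0.1259, 0.362]
eef_rot: [3.104, 0.482, -0.005]
contact_force: [-12.3, -4.6, 6.1]
opening: 0.0138
grasp_force: 30.0
```

```bash
python3 -c "
from cell import bot
print(bot.close_job())"
```

```text
the job is handed in; nothing more can be done
None
```

The ear defenders hang on the rail and have been let go, the spray bottle is at the front within about 1° of the tongue, and the gripper is still holding the bar at 30 N; the job is handed in, but no verdict came back.

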